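# Feed the olive-wood box along the gallery rail with a push stick

### The arm

A 6-joint arm with a two-finger parallel gripper is mounted at the origin on the work surface. World frame = base frame: x ahead of the robot, y to its left, z up, the work surface at z = 0. Lengths are in m, angles in degrees, forces in N, time in s.
With the tool pointing down it reaches from about 0.325 to 0.85 m from the base axis. Payload 15.5 kg.
Tool frame: the origin (TCP) lies midway between the tips of the shut fingers; the grasp point (between the pads) lies 19 mm behind it; z points along the fingers, y is the line along which they close (so a half turn about z gives the same grasp; the last joint's range is limited). The gripper opens to 91 mm and grips with 3 to 60 N. Pads are 32 mm wide; open, the fingers measure 118 mm over their backs; the gripper's body (76 mm by 178 mm) begins 60 mm behind the grasp point.
Start: joints at [-80.357, 28.281, 77.091, -0, 74.628, -5.472], TCP at [0.163, -0.603, 0.185] pointing down, gripper open.
Joint ranges: [-166.48, 166.48], [-47.26, 123.95], [12.59, 153.08], [-70.14, 250.14], [6.76, 159.57], [-176.63, 176.63]. Speed limits (degrees/s): [108.29, 108.29, 147.25, 172.46, 172.46, 172.46].

### API

Orientations are given as a 3x3 rotation matrix whose columns are the frame's x, y, z axes.
In Python, from bench import ctrl gives the robot as it stands. The module is installed in compiled form; this text tells all that it offers. Calls block until the motion is done:
- ctrl.goto(position, orientation): joint-space move of the TCP to a pose.
- ctrl.move_l(position, vel=0.15, ori=None, contact_N=None): straight line of the TCP; ori=None keeps the orientation; vel is the mean speed in m/s. With contact_N (N) it stops when the force on the tool has changed by that much, and returns True; else False.
- ctrl.movej(angles): joint-space move.
- ctrl.command_gripper(opening): opening from 0.0 (shut) to 1.0 (fully open); the grip force is fixed at half the most; returns when the fingers have stopped.
- ctrl.sleep(seconds).
- ctrl.ik(position, orientation): joint angles nearest the present ones, or None.
- ctrl.read_camera(name): name is "side" or "top"; returns the picture (420x560x3 uint8, blue, green, red); there is no depth.
- ctrl.camera_params(name): a dict with "fx", "fy", "cx", "cy" (pixels), "D" ([k1, k2, p1, p2, k3] as OpenCV has them; the pictures are not rectified), "pose" (4x4, takes a point from camera to world coordinates). Camera axes: x right, y up, looking along -z (the intrinsics and any distortion apply to the point x, -y, -z); pixel columns grow to the right and rows downward; lengths in m; the calibration is good to about 2 mm. A picture is of the moment at which its call begins. camera_params takes no time and is no camera call.
A pose or a line that the arm cannot do raises ctrl.MotionError and nothing moves.
- ctrl.sign_off(): hands the job in; it is judged then, once.
Readings, each from a call of its own:
- ctrl.current_t(): time.
- ctrl.current_q(): joint angles.
- ctrl.current_dq(): joint speeds.
- ctrl.current_effort(): joint torques, N m.
- ctrl.current_tool_pos(): TCP position.
- ctrl.current_eef_rot(): TCP orientation.
- ctrl.current_contact_force(): force on the tool from outside, world axes, zero at the start.
- ctrl.current_wrist_torque(): the same for the moment, N m.
- ctrl.current_grip_width(): opening from 0.0 (shut) to 1.0 (fully open).
- ctrl.current_grasp_force(): force on a finger pad.
Only numpy, scipy, OpenCV 4.12 (cv2) and the standard library are available. Lean on these libraries where they do the work, as an engineer would, in place of code of your own. Each camera call takes 0.05 s, during which the arm holds its last target. There are 200 camera calls.

### The job

Take the push stick from the cork mat and, with the stick only (never the hand), press the olive-wood box square against the dresser's wooden rail before it passes the brass band, then slide it along the rail, always kept against it, under the mirror until it is fully home against the end stop. Then lay the stick flat back on the mat and let go. Leave the mirror, the steel cup, the pin dish and the sunglasses undisturbed.

Things in the scene. Friction and masses are not known exactly. Their poses are not given: they have to be found in the camera images.
- rail: Fixed wooden gallery rail with end stop. Origin: at surface height in the inner corner of rail and stop. +x = feed direction, along the rail to the stop; +y = from the lane into the rail; z up. Guiding face: plane y=0 from x=-440 to 0 mm; rail 18 mm thick (y 0 to 18), 30 mm high. Stop face: plane x=0, y from -92 to 0; stop 16 mm thick, 30 mm high. The lane is at x<0, y<0.
- rail_band (a point): Brass band, 6 mm wide, round the rail 240 mm before the stop (this point: rail x=-240, y=0, on the rail's top edge, 30 mm up). Once the box's centre is past it towards the stop, the box must be against the rail. Wood, stick and box rub with friction near 1, so a turned box pressed at its middle can jam on one corner; press the end that stands off.
- mirror_post (a point): Foot of the mirror's fixed steel post, behind the rail at rail x=-70, y=+100 mm. Post 14 mm thick, top 190 mm above the surface; round foot 90 mm across, 14 mm high.
- mirror (a joint): Pivot of the mirror's horizontal lever about the post's vertical axis, rad. At 0 the lever runs straight across the rail (towards the rail's -y); positive turns anticlockwise from above, moving the glass to the rail's +x. It stays where it is left and gives way if knocked. Must be left as found.
- mirror_glass (a point): Centre of the round magnifying mirror with black silicone rim (136 mm across, 16 mm thick), 130 mm from the pivot, 160 mm above the surface. The disc hangs upright in the plane of its lever, across the lane like a gate; its lowest edge is 92 mm above the surface: the box and the low stick pass under it, a hand does not.
- olive_box: Closed olive-wood box, rigid, loose, 110 (own x) x 80 (own y) x 60 mm high, about 0.4 kg. Origin: centre of its underside. Starts in the lane before the brass band, some cm off the rail, turned up to 0.25 rad, own +x roughly in the feed direction, brass clasp on its -y side (away from the rail). Fully home: centre 55 mm before the stop, 40 mm from the rail's face.
- stick: Loose push stick, 180 mm, 0.13 kg. Origin: on its underside below the grip, near the centre of mass; +x to the head, z up. Shaft 18 wide, 14 high, x -60 to +110 mm. Blue grip 18 wide, x -50 to +30, top 32 mm above the underside. Red T-head: 12 thick, 50 wide, 24 high from the underside, flat front at x=+120. Starts on the mat, head in the feed direction or turned up to about 1.1 rad from it towards the robot.
- mat: Thin cork mat fixed on the dresser, 240 mm (own x) by 100 mm (own y), 3 mm thick. Origin: centre of its underside. The stick lies flat on it at the start and must lie flat on it at the end, its grip over the mat.
- cup: Empty stainless steel cup, upright, 75 mm high, 70 mm across the rim, 0.16 kg, near the lane's open side. Origin: centre of its foot. Leave alone.
- dish: White porcelain dish of hair pins, 96 mm across, 26 mm high, 0.22 kg, near the lane's open side. Origin: centre of its foot. Leave alone.
- sunglasses: Black folded sunglasses, 140 mm wide (own y), about 35 mm deep, 41 mm high, 35 g, standing on the dresser nearer the robot. Origin: on the surface under the middle of the front. Leave alone.
Not all that is in view belongs to the job. Leave any orange or purple look-alike of the stick alone.

How it is judged:
By the outcome, as a careful person would: the job done as asked, in the order asked, and still so for the second after the job is handed in, with the robot touching nothing.
It also fails if it takes over 64 s, if anything falls off the work surface, if the arm or the gripper's body presses on something with over 40 N, if the wrist force passes 120 N, or if a joint passes its speed limit or range.

## Working session

There is one attempt and no reset: what is moved stays moved. The work goes in short steps, each a Python script; the robot and the scene stay as the last script left them, time stands still between calls to the robot, and variables do not carry over. Pictures are saved under pics/ and viewed, at most 10 in all, crops included, and the job is handed in when it is done.

```bash
mkdir -p pics
python3 - <<'E'
from bench import ctrl
import cv2
for n in("side","top"):
    cv2.imwrite(f"pics/{n}0.png",cv2.resize(ctrl.read_camera(n),(800,600),interpolation=cv2.INTER_CUBIC)); cv2.imwrite(f"{n}0raw.png",ctrl.read_camera(n))
    p=ctrl.camera_params(n);print(n,p)
print(ctrl.current_t())
E
```

```text
side {'fx': 408.87465772257514, 'fy': 408.87465772257514, 'cx': 281.87016520198006, 'cy': 208.3890168588407, 'D': array([-0.04043904,  0.        ,  0.        ,  0.        ,  0.        ]), 'pose': array([[-0.99253438,  0.06408009, -0.10377502,  0.40986033],
       [-0.12020543, -0.65796616,  0.74339168,  0.9402453 ],
       [-0.02064385,  0.75031611,  0.66075681,  0.87012302],
       [ 0.        ,  0.        ,  0.        ,  1.        ]])}
top {'fx': 467.96451525918695, 'fy': 467.96451525918695, 'cx': 287.9038528415641, 'cy': 208.7777424653789, 'D': array([-0.01669006,  0.        ,  0.        ,  0.        ,  0.        ]), 'pose': array([[ 1.16257668e-02,  9.80423589e-01, -1.96556425e-01,
         2.54314755e-01],
       [-9.99929561e-01,  1.18688135e-02,  5.85929423e-05,
         1.12633535e-01],
       [ 2.39033745e-03,  1.96541899e-01,  9.80492513e-01,
         1.37956877e+00],
       [ 0.00000000e+00,  0.00000000e+00,  0.00000000e+00,
         1.00000000e+00]])}
0.2
```

View pics/top0.png

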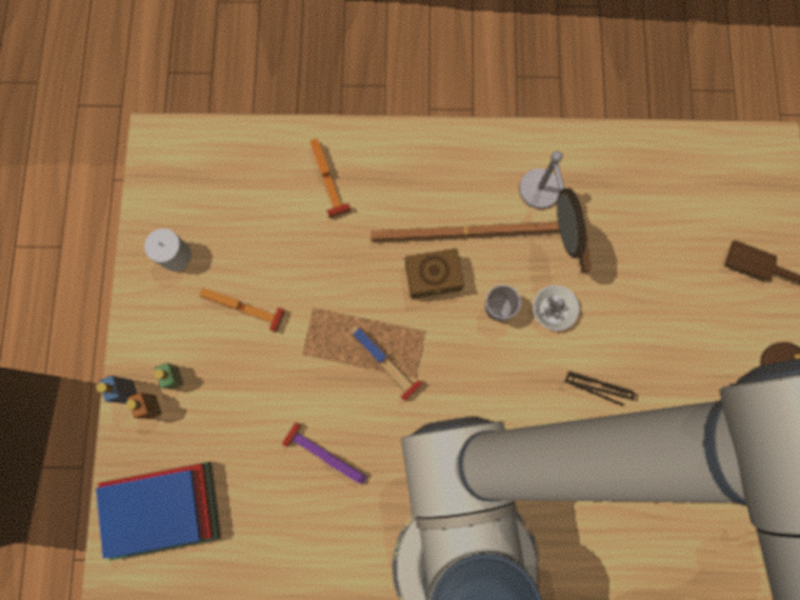

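View pics/side0.png

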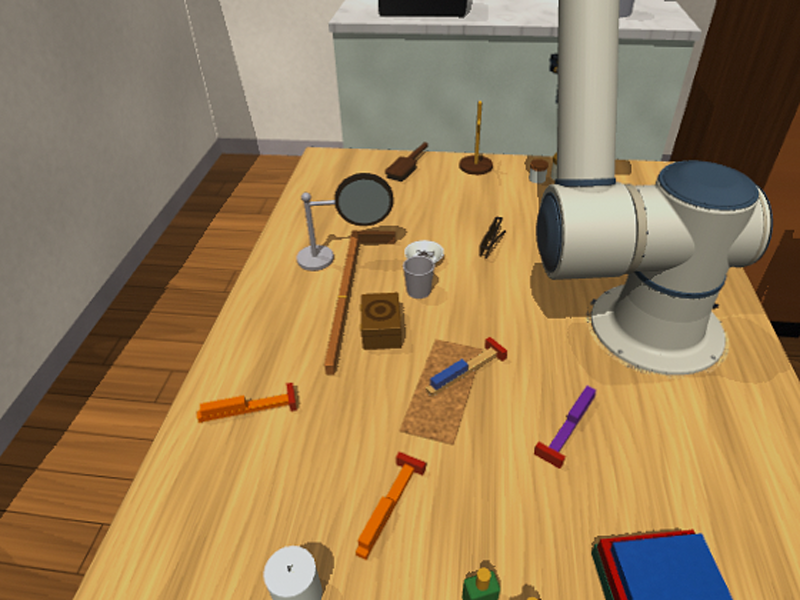

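Top view: the candidates for the stick are orange (328,178), orange (243,309), purple (325,455), and the blue-gripped, red-headed one on the cork mat (387,362). Only the last fits, since it has the blue grip and lies on the mat. The rail runs from (372,236) to (585,230), the box is at (434,273), the cup at (503,303), the dish at (556,308), the glass at (571,222) and the sunglasses at (600,388). I'll confirm in enlarged crops.

Run:
```python
import cv2
i=cv2.imread("top0raw.png")[95:295,205:425]
i=cv2.resize(i,None,fx=3,fy=3,interpolation=cv2.INTER_CUBIC);cv2.imwrite("pics/topc.png",i)
i=cv2.imread("side0raw.png")[110:320,205:365]
i=cv2.resize(i,None,fx=2.8,fy=2.8,interpolation=cv2.INTER_CUBIC);cv2.imwrite("pics/sidec.png",i)
```

```text
(no output)
```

View pics/topc.png

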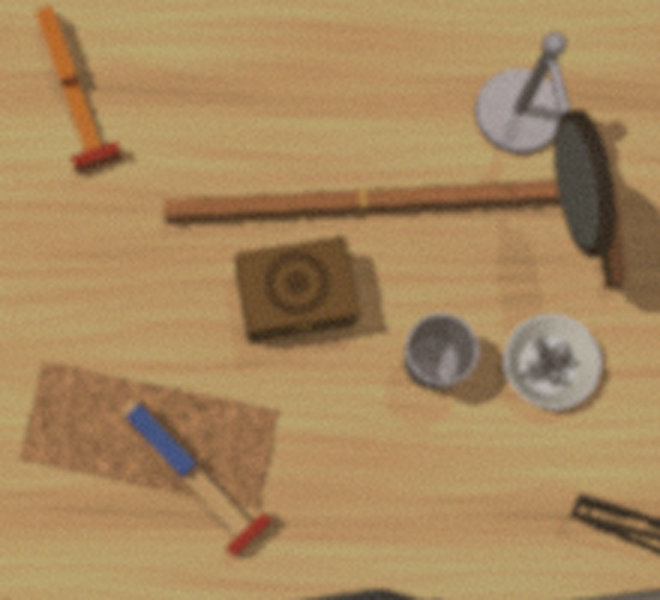

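View pics/sidec.png

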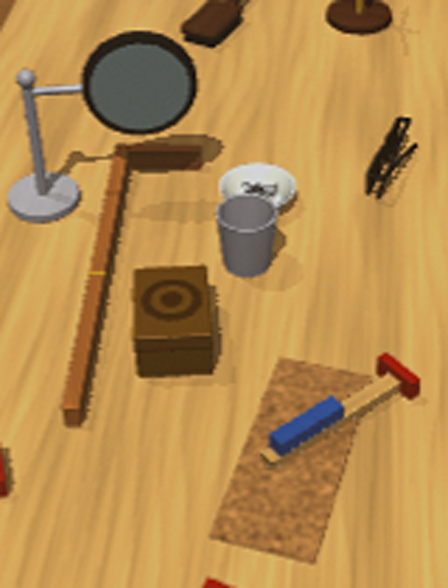

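The crops confirm it. The blue-grip, red-head stick lies on the mat: top crop tail (132,405), head (250,535). The box top corners are at (236,254), (345,238), (358,318) and (249,334), and the band is at (363,198). Next I'll fit poses to these pixels in both views.

```bash
cat > h.py <<'E'
import numpy as np,cv2
from scipy.optimize import least_squares
from bench import ctrl
CP={n:ctrl.camera_params(n) for n in("top","side")}
def proj(n,P):
    p=CP[n];T=np.linalg.inv(p["pose"]);c=np.atleast_2d(P)@T[:3,:3].T+T[:3,3]
    c=c*[1,-1,-1];K=np.array([[p["fx"],0,p["cx"]],[0,p["fy"],p["cy"]],[0,0,1.]])
    return cv2.projectPoints(c.reshape(-1,1,3),np.zeros(3),np.zeros(3),K,p["D"])[0].reshape(-1,2)
def W(pose,L,z0=0):
    x,y,t=pose;L=np.atleast_2d(L).astype(float)/1000;c,s=np.cos(t),np.sin(t)
    return np.c_[x+c*L[:,0]-s*L[:,1],y+s*L[:,0]+c*L[:,1],L[:,2]+z0]
def fit(obs,g,z0=0,free=3):
    """obs: list (cam,local_mm,rawpixel)"""
    def f(p):
        q=list(p)+list(g[len(p):])
        return np.concatenate([proj(n,W(q,l,z0))[0]-np.array(u) for n,l,u in obs])
    r=least_squares(f,g[:free],loss="soft_l1");return np.r_[r.x,g[free:]],f(r.x).reshape(-1,2)
E
cat > m.py <<'E'
from h import *
T=lambda l,u:("top",l,(205+(u[0]+.5)/3-.5,95+(u[1]+.5)/3-.5))
S=lambda l,u:("side",l,(205+(u[0]+.5)/2.8-.5,110+(u[1]+.5)/2.8-.5))
h=-np.pi/2
R={}
def do(n,o,g,z0=0,free=3):
    p,r=fit(o,g,z0,free);R[n]=p;print(n,p.round(4),"res",abs(r).round(1).tolist())
do("rail",[T((-440,0,30),(168,214)),T((-440,18,30),(165,202)),T((-240,9,30),(363,198)),T((8,-92,30),(613,284)),
 S((-440,18,30),(64,407)),S((-440,0,30),(82,410)),S((-240,9,30),(97,272)),S((16,18,30),(118,145)),S((16,-92,30),(202,147)),S((0,-92,30),(203,158))],[.5,-.2,h])
do("box",[T((-55,40,60),(236,254)),T((55,40,60),(345,238)),T((55,-40,60),(358,318)),T((-55,-40,60),(249,334)),
 S((55,40,60),(134,270)),S((55,-40,60),(207,266)),S((-55,-40,60),(214,334)),S((-55,40,60),(135,340))],[.5,.1,h+.1])
do("mat",[T((-120,50,3),(42,362)),T((120,50,3),(279,408)),T((-120,-50,3),(22,460)),S((120,50,3),(282,357)),S((120,-50,3),(372,375)),S((-120,-50,3),(316,562)),S((-120,50,3),(211,540))],[.4,.2,h-.2])
do("stick",[T((114,0,24),(250,535)),T((-50,0,32),(137,411)),T((30,0,32),(187,468)),T((-60,0,14),(132,405)),S((114,0,24),(399,370)),S((-50,0,32),(276,440)),S((30,0,32),(334,402)),S((-60,0,14),(267,458))],[.4,.15,h-.8],.003)
do("cup",[T((0,0,75),(442,349)),S((0,0,75),(247,211))],[.4,0,0],0,2)
do("dish",[T((0,0,26),(554,361)),S((0,0,26),(258,185))],[.4,-.1,0],0,2)
do("post",[T((0,0,14),(521,110)),S((0,0,14),(43,195))],[.6,-.1,0],0,2)
do("glass",[T((0,0,160),(585,184)),S((0,0,160),(140,82))],[.5,-.2,0],0,2)
x,y,t=R["rail"];c,s=np.cos(t),np.sin(t)
for k,p in R.items():
    d=p[:2]-[x,y];print(k,"in rail mm",(1000*np.array([c*d[0]+s*d[1],-s*d[0]+c*d[1]])).round(1),"yaw",round(p[2]-t,3))
import json;json.dump({k:v.tolist() for k,v in R.items()},open("poses.json","w"))
E
python3 m.py
```

```text
rail [ 0.6799 -0.2371 -1.5055] res [[2.1, 1.1], [1.4, 0.7], [0.7, 0.1], [1.5, 0.1], [0.4, 0.1], [0.4, 1.0], [0.6, 0.6], [0.0, 1.0], [0.5, 1.3], [0.2, 2.6]]
box [ 0.5767  0.0692 -1.3973] res [[1.1, 0.2], [0.3, 0.7], [0.2, 0.9], [1.1, 0.3], [0.7, 1.1], [0.9, 1.0], [0.3, 0.0], [0.3, 0.7]]
mat [ 0.4366  0.2114 -1.7575] res [[0.2, 0.1], [0.5, 0.3], [1.2, 0.1], [0.8, 0.5], [0.2, 0.1], [0.5, 0.2], [0.1, 1.8]]
stick [ 0.4209  0.1914 -2.3725] res [[0.7, 0.5], [1.9, 0.7], [0.2, 0.3], [2.0, 0.2], [0.3, 1.1], [0.2, 0.7], [1.6, 0.9], [0.1, 0.9]]
cup [ 0.5125 -0.0693  0.    ] res [[0.2, 0.3], [0.4, 0.2]]
dish [ 0.5111 -0.1857  0.    ] res [[0.3, 0.2], [0.3, 0.5]]
post [ 0.7762 -0.1615  0.    ] res [[0.6, 0.4], [0.5, 1.4]]
glass [ 0.65   -0.1903  0.    ] res [[0.0, 0.3], [0.3, 0.1]]
rail in rail mm [0. 0.] yaw 0.0
box in rail mm [-312.3  -83. ] yaw 0.108
mat in rail mm [-463.4 -213.5] yaw -0.252
stick in rail mm [-444.5 -230.5] yaw -0.867
cup in rail mm [-178.4 -156.1] yaw 1.505
dish in rail mm [ -62.3 -165.1] yaw 1.505
post in rail mm [-69.1 101.1] yaw 1.505
glass in rail mm [-48.6 -26.8] yaw 1.505
```

```bash
cat >> h.py <<'E'
import json,os
P=json.load(open("poses.json")) if os.path.exists("poses.json") else {}
SG=1; GX=-12   # grasp at stick x=GX mm
def rot(yaw):
    c,s=SG*np.cos(yaw),SG*np.sin(yaw);return np.array([[c,s,0],[s,-c,0],[0,0,-1.]])
def tcp(pose,z): # TCP position for stick pose (world x,y,yaw), z TCP
    p=W(pose,(GX,0,0))[0];return np.array([p[0],p[1],z])
def rail2w(x,y,yaw=0):
    p=W(P["rail"],(x,y,0))[0];return [p[0],p[1],P["rail"][2]+yaw]
H=np.pi/2
E
python3 - <<'E'
import h
from h import *
for sg in(1,-1):
    h.SG=sg
    for n,ps in dict(pick=P["stick"],press0=rail2w(-320,-268,H),press1=rail2w(-320,-200,H),feed0=rail2w(-500,-40),feed1=rail2w(-230,-40)).items():
        for z in(.006,.25):
            q=ctrl.ik(tcp(ps,z),rot(ps[2]));print(sg,n,z,tcp(ps,z).round(3),None if q is None else np.round(q))
E
```

```text
1 pick 0.006 [0.429 0.2   0.006] [  18.   32.  109.   -0.   39. -116.]
1 pick 0.25 [0.429 0.2   0.25 ] [  18.   12.   92.   -0.   76. -116.]
1 press0 0.006 [0.38  0.064 0.006] [  1.  29. 121.  -0.  30.  87.]
1 press0 0.25 [0.38  0.064 0.25 ] [  1.   4. 102.  -0.  74.  87.]
1 press1 0.006 [0.447 0.068 0.006] [  1.  31. 112.  -0.  37.  87.]
1 press1 0.25 [0.447 0.068 0.25 ] [ 1. 10. 94. -0. 75. 87.]
1 feed0 0.006 [0.607 0.271 0.006] [  19.   43.   80.   -0.   57. -165.]
1 feed0 0.25 [0.607 0.271 0.25 ] [  19.   29.   66.   -0.   86. -165.]
1 feed1 0.006 [0.624 0.002 0.006] [ -5.  40.  87.  -0.  53. 171.]
1 feed1 0.25 [0.624 0.002 0.25 ] [ -5.  25.  72.  -0.  83. 171.]
-1 pick 0.006 [0.429 0.2   0.006] [ 18.  32. 109.  -0.  39.  64.]
-1 pick 0.25 [0.429 0.2   0.25 ] [18. 12. 92. -0. 76. 64.]
-1 press0 0.006 [0.38  0.064 0.006] [  1.  29. 121.  -0.  30. -93.]
-1 press0 0.25 [0.38  0.064 0.25 ] [  1.   4. 102.  -0.  74. -93.]
-1 press1 0.006 [0.447 0.068 0.006] [  1.  31. 112.  -0.  37. -93.]
-1 press1 0.25 [0.447 0.068 0.25 ] [  1.  10.  94.  -0.  75. -93.]
-1 feed0 0.006 [0.607 0.271 0.006] [19. 43. 80. -0. 57. 15.]
-1 feed0 0.25 [0.607 0.271 0.25 ] [19. 29. 66. -0. 86. 15.]
-1 feed1 0.006 [0.624 0.002 0.006] [-5. 40. 87. -0. 53. -9.]
-1 feed1 0.25 [0.624 0.002 0.25 ] [-5. 25. 72. -0. 83. -9.]
```

```bash
sed -i 's/SG=1;/SG=-1;/' h.py
python3 - <<'E'
from h import *
ps=P["stick"];R=rot(ps[2])
ctrl.goto([.1,-.42,.27],rot(-1.5)); ctrl.goto(tcp(ps,.12),R)
ctrl.move_l(tcp(ps,.006),vel=.12,contact_N=8)
print(ctrl.current_tool_pos())
ctrl.command_gripper(0.0);print(ctrl.current_grip_width()*91,ctrl.current_grasp_force())
ctrl.move_l(tcp(ps,.10),vel=.15)
a=rail2w(-320,-275,H);ctrl.goto(tcp(a,.10),rot(a[2]))
ctrl.move_l(tcp(a,.007),vel=.15,contact_N=8)
print(ctrl.current_t(),ctrl.current_tool_pos(),ctrl.current_contact_force(),ctrl.current_grip_width()*91)
for n in("top","side"): cv2.imwrite(f"{n}1raw.png",ctrl.read_camera(n))
t=cv2.imread("top1raw.png")[140:280,215:365];s=cv2.imread("side1raw.png")[140:320,205:365]
t=cv2.resize(t,(428,400),interpolation=2);s=cv2.resize(s,(356,400),interpolation=2)
cv2.imwrite("pics/c1.png",np.hstack([t,s]))
E
```

```text
[0.42985352 0.1998662  0.00647774]
0.3704945765735288 22.481645056977868
10.5417 [0.372755   0.06355921 0.00733967] [-0.03651091 -0.85074364  0.57797689] 0.4404655593364658
```

View pics/c1.png

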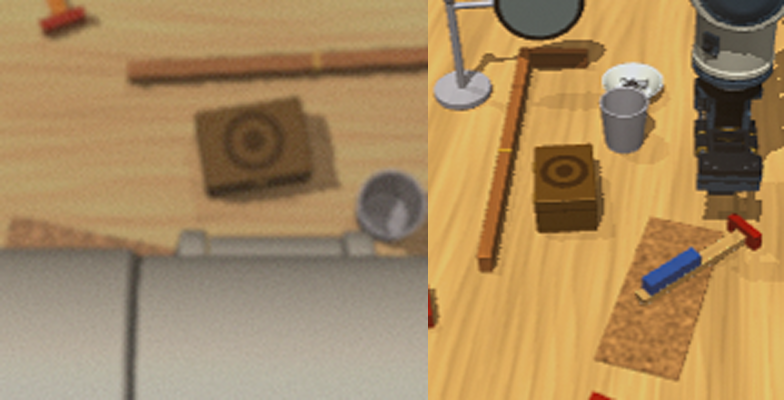

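The grasp missed. The composite shows the stick unmoved on the mat (side half: tail (642,298), head (743,228)) and the shut, empty hand at (730,190). I'll check the geometry before moving again.

Run:
```python
from h import *
print(P["stick"],tcp(P["stick"],.006),GX,SG)
print(ctrl.current_tool_pos(),ctrl.current_eef_rot().round(2).tolist(),ctrl.current_q())
f=lambda n,p:proj(n,p).round(1).tolist()
print("tcp side",f("side",ctrl.current_tool_pos()))
for n in("side","top"):print(n,f(n,W(P["stick"],[(-60,0,14),(GX,0,32),(114,0,24)],.003)))
i=cv2.imread("side1raw.png")[180:300,260:380]
i=cv2.resize(i,(600,600),interpolation=cv2.INTER_CUBIC)
for p in proj("side",np.array([ctrl.current_tool_pos(),ctrl.current_tool_pos()+[0,0,.08]])):cv2.circle(i,tuple(int(v) for v in (p-[260,180])*5),5,(0,255,0),2)
for p in proj("side",W(P["stick"],[(-60,0,14),(GX,0,32),(114,0,24)],.003)):cv2.circle(i,tuple(int(v) for v in (p-[260,180])*5),5,(255,255,0),2)
cv2.imwrite("pics/c2.png",i)
```

```text
[0.42086718475902657, 0.19143306051812667, -2.372479510462699] [0.42948952 0.19977904 0.006     ] -12 -1
[0.37315557 0.06354763 0.00770764] [[-1.0, -0.07, 0.0], [-0.07, 1.0, 0.0], [-0.0, -0.0, -1.0]] [ 6.06194564e-01  2.84143878e+01  1.21702851e+02 -1.16822899e-03
  2.98033593e+01 -9.31385492e+01]
tcp side [[335.4, 232.7]]
side [[300.1, 272.3], [314.0, 259.5], [347.5, 240.7]]
top [[246.7, 229.4], [257.4, 240.4], [287.3, 272.5]]
```

View pics/c2.png

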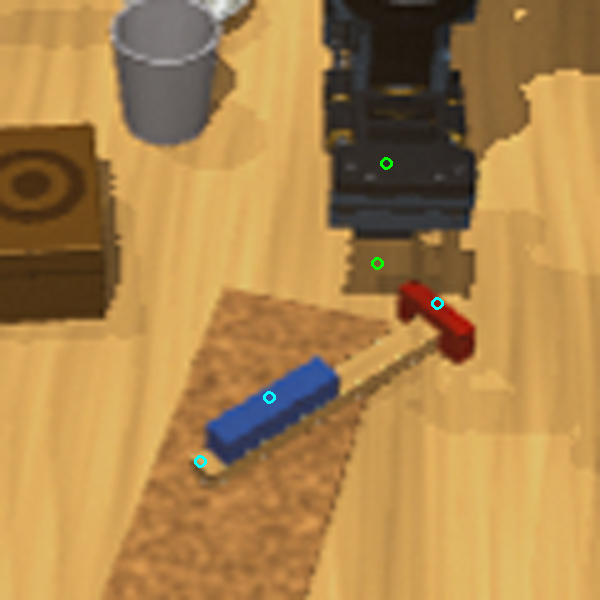

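The TCP marker (377,263) lies below and to the left of the visible hand edge (400,235). I'll check whether the hand is really as low as reported, using projected body edges.

Run:
```python
from h import *
t=ctrl.current_tool_pos();R=ctrl.current_eef_rot()
i=cv2.imread("side1raw.png")[110:290,260:400]
k=4
i=cv2.resize(i,None,fx=k,fy=k,interpolation=cv2.INTER_CUBIC);i=i[:600]
def box(x,y,z0,z1,col):
    c=np.array([[a,b,z] for z in(z0,z1) for a,b in((-x,-y),(x,-y),(x,y),(-x,y))])@R.T+t
    p=((proj("side",c)-[260,110])*k).astype(int)
    for a,b in[(0,1),(1,2),(2,3),(3,0),(4,5),(5,6),(6,7),(7,4),(0,4),(1,5),(2,6),(3,7)]:cv2.line(i,tuple(map(int,p[a])),tuple(map(int,p[b])),col,1)
box(.038,.089,-.079,-.16,(0,255,0)); box(.016,.014,0,-.079,(255,255,0))
cv2.imwrite("pics/c3.png",i);print(i.shape)
```

```text
(600, 560, 3)
```

View pics/c3.png

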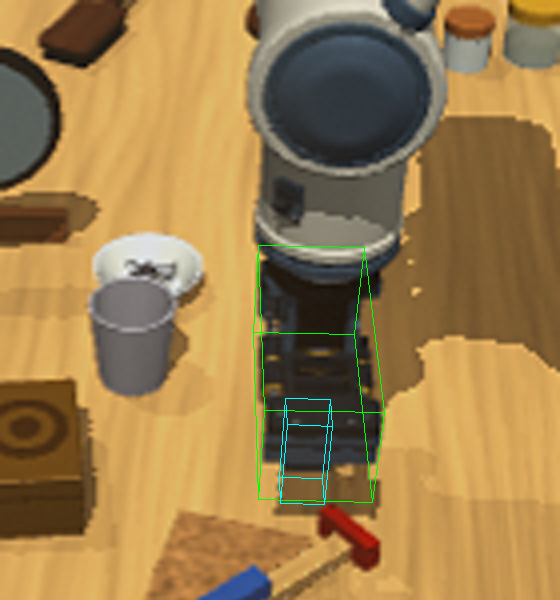

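Run:
```python
from h import *
t=ctrl.current_tool_pos();print(t,ctrl.current_contact_force(),ctrl.current_grip_width())
try: print(ctrl.move_l([t[0],t[1],-.035],vel=.03,contact_N=5))
except ctrl.MotionError as e: print("ME",e)
print(ctrl.current_tool_pos(),ctrl.current_contact_force(),ctrl.current_t())
ctrl.command_gripper(1.0);print(ctrl.current_grip_width())
im=ctrl.read_camera("side")
t=ctrl.current_tool_pos();R=ctrl.current_eef_rot();k=4
i=cv2.resize(im[110:260,260:400],None,fx=k,fy=k,interpolation=cv2.INTER_CUBIC)
for p in (proj("side",[t])-[260,110])*k: cv2.circle(i,tuple(map(int,p)),4,(0,255,0),1)
cv2.imwrite("pics/c4.png",i)
```

```text
[0.37315557 0.06354763 0.00770764] [ 0.12851284 -0.22732471  0.33801327] 0.009861278092850687
True
[ 0.37304226  0.06353939 -0.02887414] [-0.63569979  0.38749709 17.92166015] 11.7333
0.7131150974637603
```

View pics/c4.png

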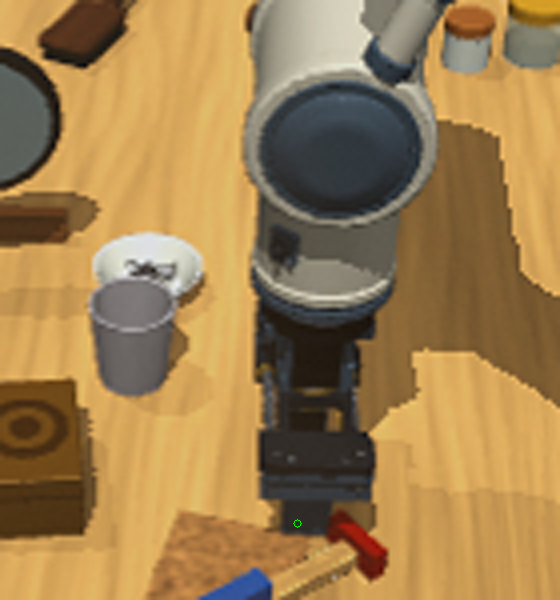

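Contact came only at reported z = -29 mm, so the real fingertips are about 29 mm higher than reported and the fingers closed above the grip. Opening also nudged the stick's head a few mm. I'll shut, lift clear, touch down with open fingers on a bare patch to calibrate z, and re-image the stick.

Run:
```python
from h import *
ctrl.command_gripper(0.3); t=ctrl.current_tool_pos()
ctrl.move_l([t[0],t[1],.08],vel=.2)
R=rot(P["rail"][2]+H); ctrl.goto([.41,-.06,.08],R); ctrl.command_gripper(1.0)
ctrl.move_l([.41,-.06,.005],vel=.15,contact_N=8)
print(ctrl.move_l([.41,-.06,-.05],vel=.025,contact_N=3),ctrl.current_tool_pos(),ctrl.current_contact_force(),ctrl.current_grip_width())
t=ctrl.current_tool_pos();ctrl.move_l([.41,-.06,t[2]+.03],vel=.15);print(ctrl.current_t())
for n in("top","side"): cv2.imwrite(f"{n}2raw.png",ctrl.read_camera(n))
a=cv2.resize(cv2.imread("top2raw.png")[200:300,205:325],(480,400),interpolation=2)
b=cv2.resize(cv2.imread("side2raw.png")[215:315,280:360],(320,400),interpolation=2)
cv2.imwrite("pics/c5.png",np.hstack([a,b]))
# grip blob (blue) centres
for n in("top","side"):
    i=cv2.imread(f"{n}2raw.png");hs=cv2.cvtColor(i,cv2.COLOR_BGR2HSV)
    for nm,m in(("blue",cv2.inRange(hs,(105,110,60),(125,255,255))),("red",cv2.inRange(hs,(0,170,60),(6,255,255))|cv2.inRange(hs,(174,150,60),(180,255,255)))):
        for s in cv2.connectedComponentsWithStats(m)[2:3]:
            pass
        _,_,st,ce=cv2.connectedComponentsWithStats(m)
        print(n,nm,[(s[:5].tolist(),c.round(1).tolist()) for s,c in zip(st[1:],ce[1:]) if s[4]>25])
```

```text
True [ 0.41004927 -0.05999986 -0.02884663] [-1.26678419  0.88185448 14.66102689] 0.998641310825881
17.775
top blue [([68, 331, 71, 59, 3245], [103.0, 360.2])]
top red [([230, 144, 14, 7, 45], [236.6, 146.5]), ([190, 217, 8, 14, 42], [193.0, 223.9]), ([199, 297, 10, 15, 44], [203.3, 303.9]), ([70, 325, 77, 51, 320], [127.0, 342.5])]
side blue [([301, 253, 27, 18, 209], [314.0, 261.2]), ([429, 374, 84, 46, 2933], [469.3, 398.1])]
side red [([343, 238, 14, 17, 97], [349.7, 245.6]), ([201, 268, 6, 19, 76], [203.5, 276.8]), ([374, 310, 21, 18, 189], [384.0, 318.2]), ([278, 317, 20, 15, 146], [287.6, 323.6]), ([418, 371, 68, 49, 502], [436.8, 390.6])]
```

View pics/c5.png

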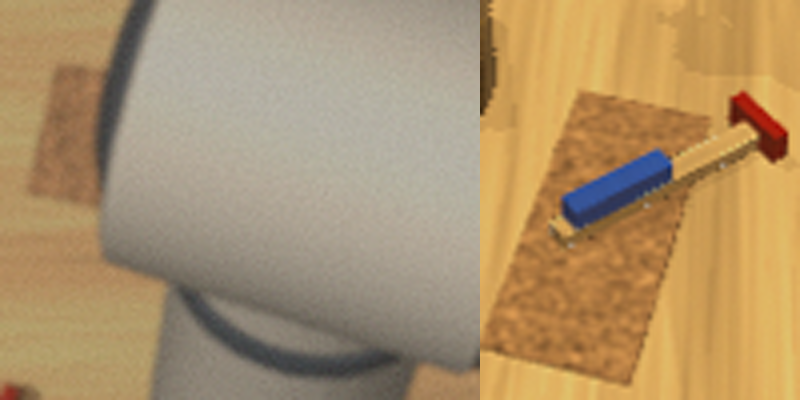

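The z offset is constant: -28.8 mm at both radii, open and shut. The crop shows the stick still flat on the mat, grip at (617,188) and head at (758,125), turned a little. I'll refit it from blob shifts in the side view and retry the grasp, checking numerically.

```bash
cat >> h.py <<'E'
DZ=-.028   # reported minus true TCP height
def blobs(i):
    hs=cv2.cvtColor(i,cv2.COLOR_BGR2HSV);o=[]
    for m,ok in((cv2.inRange(hs,(105,110,60),(125,255,255)),lambda s,c:80<s[4]<600),
              (cv2.inRange(hs,(0,170,60),(6,255,255))|cv2.inRange(hs,(174,150,60),(180,255,255)),lambda s,c:40<s[4]<300)):
        _,_,st,ce=cv2.connectedComponentsWithStats(m)
        o.append([c.round(1).tolist() for s,c in zip(st[1:],ce[1:]) if ok(s,c)])
    return o
E
python3 - <<'E'
from h import *
a=blobs(cv2.imread("side0raw.png"));b=blobs(cv2.imread("side2raw.png"));print(a,b)
near=lambda L,p:np.array(min(L,key=lambda c:np.hypot(c[0]-p[0],c[1]-p[1])))
d0=near(b[0],(314,260))-near(a[0],(314,260));d1=near(b[1],(348,243))-near(a[1],(348,243));print(d0,d1)
ps=P["stick"];L=[(-10,0,25),(114,0,15)]
u=[proj("side",W(ps,l,.003))[0]+d for l,d in zip(L,(d0,d1))]
n,r=fit([("side",l,q) for l,q in zip(L,u)],ps,.003);print(ps,n,r.round(2).tolist())
P["stick2"]=n.tolist();json.dump(P,open("poses.json","w"))
ps=n;R=rot(ps[2])
t=ctrl.current_tool_pos();ctrl.move_l([t[0],t[1],.07],vel=.2)
ctrl.goto(tcp(ps,.05),R)
print("touch",ctrl.move_l(tcp(ps,.007+DZ),vel=.1,contact_N=8),ctrl.current_tool_pos())
ctrl.command_gripper(0.0);print("mm",ctrl.current_grip_width()*91,ctrl.current_grasp_force())
ctrl.move_l(tcp(ps,.05+DZ),vel=.1)
i=ctrl.read_camera("side");cv2.imwrite("side3raw.png",i);print(blobs(i))
print(ctrl.current_grip_width()*91,ctrl.current_contact_force(),ctrl.current_t())
print(proj("side",W(ps,L,.046)).round(1))
E
```

```text
[[[313.9, 260.9]], [[347.5, 243.4], [203.5, 276.8], [384.0, 318.2], [287.6, 323.5]]] [[[314.0, 261.2]], [[349.7, 245.6], [203.5, 276.8], [384.0, 318.2], [287.6, 323.6]]]
[0.1 0.3] [2.2 2.2]
[0.42086718475902657, 0.19143306051812667, -2.372479510462699] [ 0.4201204   0.19314528 -2.44592811] [[-0.03, 0.03], [0.03, -0.04]]
touch False [ 0.42958893  0.20089656 -0.02064676]
mm 18.03733045482557 29.999473839998245
[[[306.5, 254.8]], [[351.0, 234.8], [203.5, 277.0], [384.0, 318.2], [287.5, 323.5]]]
17.53713611246685 [ 0.3118145   0.59355424 -1.46641653] 23.7
[[315.  250.4]
 [350.9 234.4]]
```

Grasped: 18 mm wide, and the head is within 0.4 px of prediction. Next is the press against the rail.

Run:
```python
from h import *
z=.0075+DZ; X=-317
def rp(y,zz): a=rail2w(X,y,H);return tcp(a,zz),rot(a[2])
t=ctrl.current_tool_pos();ctrl.move_l([t[0],t[1],.09+DZ],vel=.15)
p,R=rp(-275,.09+DZ);ctrl.goto(p,R)
ctrl.move_l(rp(-275,z)[0],vel=.2)
ctrl.move_l(rp(-252,z)[0],vel=.1,contact_N=15)
h=ctrl.move_l(rp(-190,z)[0],vel=.04,contact_N=12)
t=ctrl.current_tool_pos();d=t[:2]-np.array(P["rail"][:2]);a=P["rail"][2];c,s=np.cos(a),np.sin(a)
print(h,"front y",(-s*d[0]+c*d[1])*1000+132,ctrl.current_contact_force(),ctrl.current_wrist_torque())
cv2.imwrite("side4raw.png",ctrl.read_camera("side"))
print(ctrl.current_t(),ctrl.current_grip_width()*91)
# box silhouette analysis, calibrated on the start picture
def mask(f):
    hs=cv2.cvtColor(cv2.imread(f),cv2.COLOR_BGR2HSV);return hs
h0=mask("side0raw.png")
def sil(ps): 
    pts=proj("side",W(ps,[(x,y,q) for x in(-55,55) for y in(-40,40) for q in(0,60)]));m=np.zeros((420,560),np.uint8)
    cv2.fillConvexPoly(m,cv2.convexHull((pts*16).astype(np.int32)),255,shift=4);return m
m=sil(P["box"])>0;print("box HSV",np.percentile(h0[m],[5,50,95],axis=0).tolist(),"wood",np.median(h0[270:300,240:270].reshape(-1,3),axis=0))
q=proj("side",W(P["rail"],[(x,9,30) for x in range(-430,-250,10)])).astype(int);print("rail",np.median([h0[v,u] for u,v in q],axis=0))
```

```text
True front y -76.63926391611966 [ 0.34622364  0.88806919 -2.07091951] [ 0.08826442 -0.13185058  0.01656611]
28.8667 17.897155537175934
box HSV [[15.0, 154.0, 67.0], [17.0, 192.0, 94.0], [18.0, 204.0, 164.0]] wood [ 18. 150. 209.]
rail [ 13. 189. 160.]
```

```bash
cat >> h.py <<'E'
from scipy.optimize import minimize
def sil(ps):
    pts=proj("side",W(ps,[(x,y,q) for x in(-55,55) for y in(-40,40) for q in(0,60)]));m=np.zeros((420,560),np.uint8)
    cv2.fillConvexPoly(m,cv2.convexHull((pts*16).astype(np.int32)).astype(np.int32),255,lineType=cv2.LINE_AA,shift=4);return m/255.
def boxfit(i,g,clip=None):
    i=cv2.GaussianBlur(i,(3,3),0);hs=cv2.cvtColor(i,cv2.COLOR_BGR2HSV)
    m=cv2.inRange(hs,(11,110,40),(22,255,140)).astype(np.uint8)
    m=cv2.morphologyEx(m,cv2.MORPH_CLOSE,np.ones((5,5)))
    n,l,st,ce=cv2.connectedComponentsWithStats(m);u=proj("side",W(g,(0,0,40)))[0].astype(int)
    k=l[u[1],u[0]];m=(l==k)&(k>0);m=cv2.morphologyEx(m.astype(np.uint8),cv2.MORPH_OPEN,np.ones((7,7)))
    m=cv2.GaussianBlur(m.astype(float),(3,3),0)
    f=lambda p:np.abs(cv2.GaussianBlur(sil([g[0]+p[0]/1000,g[1]+p[1]/1000,g[2]+p[2]/100]),(3,3),0)-m).sum()
    r=minimize(f,[0,0,0],method="Nelder-Mead",options=dict(initial_simplex=np.array([[0,0,0],[12,0,0],[0,12,0],[0,0,8.]])))
    p=r.x;return np.array([g[0]+p[0]/1000,g[1]+p[1]/1000,g[2]+p[2]/100]),r.fun,m.sum()
def inrail(p):
    d=np.array(p[:2])-P["rail"][:2];a=P["rail"][2];c,s=np.cos(a),np.sin(a)
    return np.round([1000*(c*d[0]+s*d[1]),1000*(-s*d[0]+c*d[1]),p[2]-a if len(p)>2 else 0],3)
E
python3 - <<'E'
from h import *
for f,g in(("side0raw.png",P["box"]),("side3raw.png",P["box"]),("side4raw.png",rail2w(-314,-40,0))):
    p,e,n=boxfit(cv2.imread(f),g);print(f,inrail(p),round(e),round(n))
E
```

```text
side0raw.png [-3.11522e+02 -8.29670e+01  1.11000e-01] 110 1135
side3raw.png [-3.09786e+02 -8.26640e+01  1.17000e-01] 133 1127
side4raw.png [-3.08403e+02 -3.74990e+01 -1.40000e-02] 860 1832
```

Run:
```python
from h import *
z=.0075+DZ
def fr():
    f=ctrl.current_contact_force();a=P["rail"][2];c,s=np.cos(a),np.sin(a);return np.round([c*f[0]+s*f[1],-s*f[0]+c*f[1],f[2]],1)
print("before",fr(),inrail(ctrl.current_tool_pos()[:2]))
for y in(-193,-190):
    a=rail2w(-317,y,H);h=ctrl.move_l(tcp(a,z),vel=.02,contact_N=12);ctrl.sleep(.1)
    print(h,fr(),inrail(ctrl.current_tool_pos()[:2]),ctrl.current_wrist_torque().round(2))
    if h: break
i=ctrl.read_camera("side");cv2.imwrite("side5raw.png",i);print(blobs(i),ctrl.current_t())
c=cv2.resize(i[180:300,240:360],(480,480),interpolation=cv2.INTER_CUBIC)
top=ctrl.read_camera("top");cv2.imwrite("top5raw.png",top)
t=cv2.resize(top[140:260,255:335],(320,480),interpolation=cv2.INTER_CUBIC)
cv2.imwrite("pics/c6.png",np.hstack([c,t]))
```

```text
before [ 0.6 -0.2 -0.9] [-316.991 -208.683    0.   ]
True [-0.5 -0.2 -1.4] [-317.085 -208.861    0.   ] [ 0.11 -0.14  0.01]
[[], [[267.7, 228.7], [203.5, 276.8], [384.0, 318.2], [287.5, 323.6]]] 29.2417
```

View pics/c6.png

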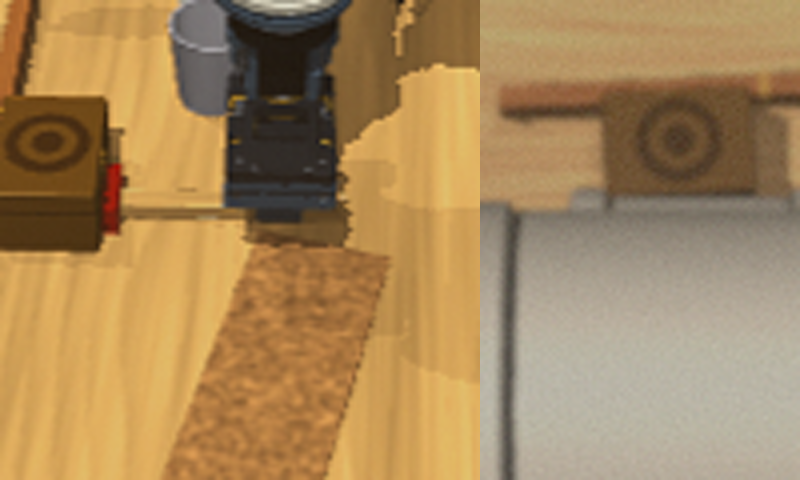

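The last picture shows the red head flat against the box and the box on the rail, before the band: side half head (112,200), top half box (603–752, 90–190). It may be very slightly front-open, so I'll press the front end too, then compare stop depths.

Run:
```python
from h import *
z=.0075+DZ
def go(x,y,v,c=None):
    r=ctrl.move_l(tcp(rail2w(x,y,H),z),vel=v,contact_N=c);return r,inrail(ctrl.current_tool_pos()[:2])
go(-317,-206,.1);go(-290,-206,.12)
print(go(-290,-203.5,.05,12)); print(go(-290,-188,.03,12))
ctrl.sleep(.1);i=ctrl.read_camera("side");cv2.imwrite("side6raw.png",i)
go(-290,-206,.1);go(-309,-206,.12);print(go(-309,-188,.03,12))
print(ctrl.current_t())
i=ctrl.read_camera("side");cv2.imwrite("side7raw.png",i)
def bf(f):  # restrict to box by masking out rail colours
    i=cv2.imread(f);p,e,n=boxfit(i,rail2w(-310,-38,0));return inrail(p),round(e),round(n)
print(bf("side6raw.png"),bf("side7raw.png"))
```

```text
(False, array([-290.38 , -215.231,    0.   ]))
(True, array([-290.267, -208.714,    0.   ]))
(True, array([-308.807, -208.67 ,    0.   ]))
31.6667
(array([-3.10985e+02, -3.96770e+01, -1.30000e-02]), 848, 1897) (array([-3.09871e+02, -3.87770e+01,  1.00000e-03]), 837, 1851)
```

The stop depth is the same (-208.7 mm) at rear, front and middle, so the box is square on the rail at x ≈ -310. Next I'll feed it, with lateral force feedback.

Run:
```python
from h import *
z=.0075+DZ
def T(x,y,zz=z,w=0): return tcp(rail2w(x,y,w),zz)
def fr():
    f=np.mean([ctrl.current_contact_force() for _ in range(3)],0);a=P["rail"][2];c,s=np.cos(a),np.sin(a);return np.array([c*f[0]+s*f[1],-s*f[0]+c*f[1],f[2]])
ctrl.move_l(T(-309,-225,w=H),vel=.12);ctrl.move_l(T(-309,-225,.10+DZ,H),vel=.25)
ctrl.goto(T(-505,-40,.09+DZ),rot(P["rail"][2]));ctrl.move_l(T(-505,-40),vel=.2)
f0=fr();print("t",ctrl.current_t(),"f0",f0.round(1))
h=ctrl.move_l(T(-470,-40),vel=.04,contact_N=3);x=inrail(ctrl.current_tool_pos()[:2])[0]-GX
print("touch",h,x)
x=max(x,-492) if h else -480
y=-39.
while x<-242:
    x=min(x+32,-240);ctrl.move_l(T(x,y),vel=.07);f=fr()-f0
    print(round(x),round(y,1),f.round(1),(inrail(ctrl.current_tool_pos()[:2])-[GX,0,0]).round(1))
    if np.hypot(*f[:2])>45: print("JAM?");break
    y=np.clip(y+np.clip(.15*(f[1]+3),-.5,.5),-42,-36)
print(ctrl.current_t(),ctrl.current_grip_width()*91)
i=ctrl.read_camera("side");cv2.imwrite("side8raw.png",i)
json.dump(dict(y=float(y)),open("s.json","w"))
p,e,n=boxfit(i,rail2w(x+175,-39,0));print(inrail(p),round(e),round(n))
```

```text
t 34.9167 f0 [-0.8  0.3  0.2]
touch True -469.585
-438 -39.0 [ 0.9  0.1 -0.9] [-437.6  -38.8    0. ]
-406 -38.5 [ 1.  -0.1 -1.6] [-405.3  -38.4    0. ]
-374 -38.1 [-0.  -0.6 -1.5] [-373.4  -38.     0. ]
-342 -37.7 [ 0.7  0.1 -1.2] [-341.3  -37.6    0. ]
-310 -37.3 [ 0.9 -0.9 -1.8] [-309.4  -37.1    0. ]
-278 -37.0 [ 1.2 -1.  -0.4] [-277.3  -36.9    0. ]
-246 -36.7 [ 0.4 -1.  -1.3] [-245.3  -36.6    0. ]
-240 -36.4 [ 1.2 -1.1 -1.8] [-239.9  -36.3    0. ]
40.325 17.75701637685264
[2.404383e+03 1.071463e+03 9.290000e-01] 0 0
```

Run:
```python
from h import *
z=.0075+DZ;y=-36.4
def T(x,y,zz=z): return tcp(rail2w(x,y),zz)
print("home",ctrl.move_l(T(-218,y),vel=.03,contact_N=15),inrail(ctrl.current_tool_pos()[:2])-[GX,0,0],ctrl.current_t())
for n in("side","top"): cv2.imwrite(f"{n}9raw.png",ctrl.read_camera(n))
# edge-based check: sweep silhouette placement, score image gradient along the projected box edges
def score(n,i,g):
    G=cv2.GaussianBlur(cv2.cvtColor(i,cv2.COLOR_BGR2GRAY).astype(np.float32),(3,3),0);m=np.hypot(cv2.Sobel(G,5,1,0),cv2.Sobel(G,5,0,1))
    E=[((-55,-40,60),(-55,40,60)),((-55,-40,60),(55,-40,60)),((-55,40,60),(55,40,60))]+([((-55,-40,0),(-55,40,0)),((-55,-40,0),(-55,-40,60))] if n=="side" else [])
    L=np.vstack([np.linspace(a,b,30) for a,b in E]);s=0
    u=proj(n,W(g,L)).astype(np.float32);return cv2.remap(m,u[:,:1].copy(),u[:,1:].copy(),1).mean()
for f,n,c in(("side0raw.png","side",P["box"]),("side9raw.png","side",rail2w(-56,-39)),("top9raw.png","top",rail2w(-56,-39)),("side7raw.png","side",rail2w(-310,-39)),("side8raw.png","side",rail2w(-64,-39))):
    i=cv2.imread(f);x0,y0,_=inrail(c[:2]);w0=c[2]-P["rail"][2]
    b=max(((score(n,i,rail2w(x0+dx,y0+dy,w0+dw)),x0+dx,y0+dy,w0+dw) for dx in range(-14,15,2) for dy in range(-8,9,2) for dw in(-.1,-.06,-.03,0,.03,.06,.1)))
    print(f,np.round(b,3))
```

```text
home True [-227.349  -37.032    0.   ] 40.875
side0raw.png [ 1.67243e+02 -3.12302e+02 -8.09900e+01  1.38000e-01]
side9raw.png [ 90.935 -66.    -31.     -0.1  ]
top9raw.png [ 4.6758e+01 -4.2000e+01 -3.1000e+01 -3.0000e-02]
side7raw.png [ 146.331 -308.     -39.       0.   ]
side8raw.png [ 88.648 -78.    -31.     -0.1  ]
```

The stop came at -227.3, 2.7 mm past nominal. That matches the 3.3 mm seen at the rail, so the stick sits about 3 mm back in the grip and the box is home. I'll back off, hover over the mat and check numerically with a clear view.

Run:
```python
from h import *
z=.0075+DZ
def T(x,y,zz=z): return tcp(rail2w(x,y),zz)
ctrl.move_l(T(-300,-37),vel=.2);ctrl.move_l(T(-300,-37,.10+DZ),vel=.25)
ps=P["stick2"];ctrl.goto(tcp(ps,.08+DZ),rot(ps[2]));print(ctrl.current_t())
i=ctrl.read_camera("side");cv2.imwrite("side10raw.png",i);cv2.imwrite("top10raw.png",ctrl.read_camera("top"))
hs=cv2.cvtColor(cv2.GaussianBlur(i,(3,3),0),cv2.COLOR_BGR2HSV)
m=cv2.inRange(hs,(11,110,40),(22,255,140))
S=sil(rail2w(-55,-40));v,u=np.where(S>.5);print("pred box px",u.min(),u.max(),v.min(),v.max())
for r in range(v.min()-8,v.max()+8,2): print(r,"".join("#" if m[r,c] else (":" if hs[r,c,2]<140 else ".") for c in range(u.min()-12,u.max()+14)).translate({}))
print("pred corners",proj("side",W(rail2w(-55,-40),[(-55,40,60),(-55,-40,60),(55,-40,60),(55,40,60),(-55,40,0),(-55,-40,0)])).round(1).tolist())
```

```text
43.175
pred box px 247 274 156 190
148 .##::::::::::::::::::::::::::::::::::#...............
150 ...##::::::::::::::::::::::::::::::##................
152 .....#:::::::::::::::::::::::::::##..................
154 .......##:::::::::::::::::::::###....................
156 ..........####::::::::::::####.......................
158 ...............########################..............
160 ...............################################......
162 ............#####################################....
164 ...........#####################################.....
166 .............#################################.......
168 .............##############################..........
170 ............#############################............
172 ............############################.............
174 ............############################.............
176 ...........#############################.............
178 ...........############################..............
180 ............###########################..............
182 ............###########################...........:::
184 ...........###########################..........:::::
186 ...........##########################...........:::::
188 ...........#########################............:::::
190 ..........####..................................:::::
192 ..........###...................................:::::
194 .........####....................................::::
196 .........####....................................::::
pred corners [[247.0, 174.8], [271.0, 175.2], [273.3, 156.4], [250.7, 156.1], [248.3, 189.0], [271.7, 189.4]]
```

The box's rear bottom edge is at rows 188–189 against 189.0–189.4 predicted for fully home, and it is level and flush along the rail. Now I'll lay the stick down.

Run:
```python
from h import *
ps=P["stick2"]
ctrl.move_l(tcp(ps,.02+DZ),vel=.15)
print(ctrl.move_l(tcp(ps,.0045+DZ),vel=.02,contact_N=3),ctrl.current_tool_pos()[2]-DZ)
ctrl.sleep(.2);ctrl.command_gripper(1.0);ctrl.sleep(.2)
ctrl.move_l(tcp(ps,.15),vel=.15)
ctrl.goto([.2,-.42,.25],rot(-1.5));print(ctrl.current_t(),ctrl.current_grip_width())
i=ctrl.read_camera("side");t=ctrl.read_camera("top");cv2.imwrite("side11raw.png",i);cv2.imwrite("top11raw.png",t)
a,b=blobs(cv2.imread("side2raw.png")),blobs(i);print(a);print(b)
# undisturbed objects: difference to the start pictures round each (cup,dish,mirror,post)
for n,im in(("side",i),("top",t)):
    o=cv2.imread(f"{n}0raw.png")
    for k,hh in(("cup",75),("dish",26),("glass",160),("post",14)):
        u=proj(n,[P[k][0],P[k][1],hh/1000])[0].astype(int);s=np.s_[u[1]-12:u[1]+13,u[0]-12:u[0]+13]
        A=cv2.cvtColor(o[s],6).astype(np.float32);B=cv2.cvtColor(im[s],6).astype(np.float32)
        print(n,k,np.round(cv2.phaseCorrelate(A,B,cv2.createHanningWindow((25,25),5))[0],2))
```

```text
True 0.005962376740268328
49.75 1.0039227504048005
[[[314.0, 261.2]], [[349.7, 245.6], [203.5, 276.8], [384.0, 318.2], [287.6, 323.6]]]
[[[314.5, 260.7]], [[349.5, 245.8], [203.5, 277.1], [384.0, 318.1], [287.5, 323.5]]]
side cup [0.52 0.48]
side dish [0.48 0.48]
side glass [0.39 0.56]
side post [0.55 0.49]
top cup [0.64 0.57]
top dish [0.34 0.53]
top glass [0.61 0.4 ]
top post [0.76 0.5 ]
```

```bash
python3 -c "
from bench import ctrl
print(ctrl.sign_off())"
```

```text
the job is handed in; nothing more can be done
None
```

I handed the job in at about 50 s of the 64 s allowed, with the box pressed square, slid fully home, and the stick flat on the mat. The hand's first grasp missed (reported height 28 mm off), and its finger nudged the stick's head about 5 mm. Images and contact stops put the box against the rail and stop. Mirror, cup and dish images match the start; I never checked the sunglasses.

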